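Clear the table-top disc game

ROBOT

A 6-joint arm with a two-finger parallel gripper is mounted at the origin on the work surface. World frame = base frame: x ahead of the robot, y to its left, z up, the work surface at z = 0. Lengths are in m, angles in rad, forces in N, time in s.
With the tool pointing down it reaches from about 0.3 to 0.875 m from the base axis. Payload 6.4 kg.
Tool frame: the origin (TCP) lies between the finger pads; the fingertips stand ctrl.tip_extent ahead of it and the grasp point (between the pads) is the TCP (ctrl.tip_extent is the distance from the TCP to the fingertips, in m); z points along the fingers, y is the line along which they close (so a half turn about z gives the same grasp; the last joint's range is limited). The gripper opens to 85 mm and grips with 20 to 120 N. Pads are 22 mm wide; open, the fingers measure 114 mm over their backs; the gripper's body (76 mm by 85 mm) begins 54 mm behind the grasp point. The pads swing forward as they close: fully open they stand 13 mm farther back than shut.
Start: joints at [-1.425, 0.181, 1.607, -0, 1.354, -0.206], TCP at [0.198, -0.54, 0.25] pointing down, gripper open.
Joint ranges: [-2.99, 2.99], [-0.89, 2.07], [0.3, 2.58], [-1.14, 4.28], [0, 2.63], [-3.12, 3.12]. Speed limits (rad/s): [2.57, 2.57, 3.01, 3.14, 3.14, 3.14].

INTERFACE

Orientations are given as a unit quaternion [w, x, y, z].
In Python, from bench import ctrl gives the robot as it stands.
- The arm moves only by the tool send_rows, never from a script. Its arguments are lists of equal length, an entry for each row: "dr": the turn, a rotation vector about the tool's x, y, z in units of 6 degrees (1.0 is 6 degrees), a list of three; "xyz": the shift along the tool's x, y, z in cm, a list of three; "jaw": the opening in per cent of the stroke, from 0 (shut) to 100 (fully open). In form: {"dr": [[wx, wy, wz], ...], "xyz": [[dx, dy, dz], ...], "jaw": [jaw, ...]}. A call has exactly 8 rows; each row is the pose to reach, as a shift and turn from the pose commanded when the call began, along the tool's axes at that moment; what a row does not reach only later rows make up. A row lasts 1/8 s, in which the tool goes at most 62.5 mm and 10.7 degrees, less where a joint would pass 70% of its speed; a pose out of reach is approached as far as the arm can. A call with a gripper value outside its range is refused whole. The fingers move at their own pace and stop on an object; the grip force is fixed at half the most. Time passes only in rows, so rows that repeat a pose let the fingers close, or fill a call up. It gives the time, the measured TCP pose, the force, the opening and the grip force at its end, in the units of the state.
- ctrl.get_obs(): the state, without advancing time (a new reading comes with each control period).
- ctrl.camera(name): name is "scene" or "top" or "wrist"; returns the picture (420x560x3 uint8, red, green, blue); there is no depth.
- ctrl.calibration(name): a dict with "camera_matrix" (3x3 intrinsics, pixels), "world_from_camera" (4x4, takes a point from camera to world coordinates). Camera axes: x right, y up, looking along -z (the intrinsics and any distortion apply to the point x, -y, -z); pixel columns grow to the right and rows downward; lengths in m; the calibration is good to about 2 mm. A picture is of the moment at which its call begins: read the wrist's pose just before it. calibration takes no time and is no camera call; for the wrist camera it gives the pose at the moment of the call.
- ctrl.hand_in(): hands the job in; it is judged then, once.
The state is a dict: "time_s": time; "q": joint angles; "dq": joint speeds; "joint_efforts": joint torques, N m; "eef_pos": TCP position; "eef_rot": TCP orientation; "wrist_force": force on the tool from outside, world axes, zero at the start; "torque": the same for the moment, N m; "opening": opening from 0.0 (shut) to 1.0 (fully open); "grasp_force": force on a finger pad.
Only numpy, scipy, OpenCV 4.12 (cv2) and the standard library are available. Lean on these libraries where they do the work, as an engineer would, in place of code of your own. Each camera call takes 0.05 s, during which the arm holds its last target. There are 200 camera calls.

TASK

The demo game is being cleared up: sweep the three flat wooden discs along the deck and over its open edge into the trough at the end of the board. Only push the discs with the fingers, do not pick them up, and leave both standing skittles, the dice cup and the card box where they are.

Things in the scene. Friction and masses are not known exactly. Their poses are not given: they have to be found in the camera images.
- game: Wooden table-top disc game, fixed. Origin: its middle, on the table top; z up; yaw up to 0.25 rad either way. Own frame: flat deck x -135 to 135, y -160 to 180 mm, 45 mm above the table. Side rails to x = +-147 and end rail y 180 to 192 mm, tops 12 mm above the deck. Discs and one skittle stand in four lanes 62 mm apart in x; each disc's straight way along -y to the trough is free.
- deck_edge (a point): Middle of the deck's open edge (no rail), at board y = -160 mm, 45 mm above the table, axes as the board's: discs pushed past it along the board's -y drop into the trough.
- trough (a point): Centre of the trough's floor, 5 mm above the table (40 mm below the deck), axes as the board's. The trough spans the board's x -135 to 135 mm and y -160 (deck edge) to -235 mm, where a 10 mm wall, 57 mm tall, closes it.
- disc1: Flat round playing disc of plain wood, 36 mm across and 12 mm thick, 11 to 20 g, one of three alike. At the start it lies flat on the deck (its underside 45 mm above the table) and slides when pushed. Origin: centre of its underside; z is its axis.
- disc2: Flat round playing disc of plain wood, 36 mm across and 12 mm thick, 11 to 20 g, one of three alike. At the start it lies flat on the deck (its underside 45 mm above the table) and slides when pushed. Origin: centre of its underside; z is its axis.
- disc3: Flat round playing disc of plain wood, 36 mm across and 12 mm thick, 11 to 20 g, one of three alike. At the start it lies flat on the deck (its underside 45 mm above the table) and slides when pushed. Origin: centre of its underside; z is its axis.
- skittle1: Small turned wooden skittle standing upright on its foot, 48 mm tall, 27 mm across at the foot, about 30 g, loose. It stands among the discs, in a lane of its own. Origin: centre of its underside; z points up along it. To be left alone.
- skittle2: Small turned wooden skittle standing upright on its foot, 48 mm tall, 27 mm across at the foot, about 30 g, loose. It stands near the deck's +y end, behind the discs as seen from the trough. Origin: centre of its underside; z points up along it. To be left alone.
- dice_cup: Open black dice cup, 76 mm across the rim, 85 mm tall, standing on the table off one end of the board. Origin: centre of its underside. To be left alone.
- card_box: Card box lying on the table off the other end of the board, 65 x 92 x 36 mm (x, y, z). Origin: centre of its underside. To be left alone.
Not all that is in view belongs to the job. Leave any black or yellow look-alike of the disc3 alone.

How it is judged:
By the outcome, as a careful person would: the job done as asked, in the order asked, and still so for the second after the job is handed in, with the robot touching nothing.
It also fails if it takes over 61 s, if anything falls off the work surface, if the arm or the gripper's body presses on something with over 40 N, if the wrist force passes 120 N, or if a joint passes its speed limit or range.

## Working session

There is one attempt and no reset: what is moved stays moved. The work goes in short steps, Python scripts to look and compute and a tool call to move; the robot and the scene stay as the last step left them, time stands still between calls to the robot, and variables do not carry over. Pictures are saved under pics/ and viewed, at most 10 in all, crops included, and the job is handed in when it is done.

Besides the shell and the picture viewer there is one more tool, called after "Request:" by a JSON object that holds its "api" and its "payload". send_rows: Moves the arm, as the interface text tells. Its arguments: {"type":"object","properties":{"dr":{"type":"array","items":{"type":"array","items":{"type":"number"}}},"xyz":{"type":"array","items":{"type":"array","items":{"type":"number"}}},"jaw":{"type":"array","items":{"type":"number"}}},"required":["dr","xyz","jaw"]}

```bash
mkdir -p pics; ls; python3 - <<'E'
from bench import ctrl
import cv2
o=ctrl.get_obs();print(o['time_s'],o['eef_pos'],o['eef_rot'],o['opening'],ctrl.tip_extent)
for n in ("top","scene"):
    im=ctrl.camera(n);cv2.imwrite(f"pics/{n}0.png",im[:,:,::-1])
    print(ctrl.calibration(n))
E
```

```text
pics
0.0 [ 0.19807663 -0.53924939  0.24938218] [-8.76580427e-04  9.84570661e-01  1.74985267e-01  3.19885068e-05] 0.9957672050134742 0.019
{'camera_matrix': array([[442.10243189,   0.        , 284.29100652],
       [  0.        , 442.10243189, 209.71921556],
       [  0.        ,   0.        ,   1.        ]]), 'world_from_camera': array([[-0.02004852,  0.99691504, -0.07588453,  0.41497552],
       [-0.99946827, -0.02193619, -0.02412431, -0.04097399],
       [-0.02571451,  0.07536052,  0.99682474,  1.25294067],
       [ 0.        ,  0.        ,  0.        ,  1.        ]])}
{'camera_matrix': array([[406.53498309,   0.        , 281.99603222],
       [  0.        , 406.53498309, 209.31878011],
       [  0.        ,   0.        ,   1.        ]]), 'world_from_camera': array([[-0.03177624, -0.79110982,  0.6108482 ,  1.04824893],
       [ 0.99946934, -0.020771  ,  0.02509172, -0.00799477],
       [-0.00716238,  0.61132137,  0.79135004,  0.76471405],
       [ 0.        ,  0.        ,  0.        ,  1.        ]])}
```

View pics/top0.png

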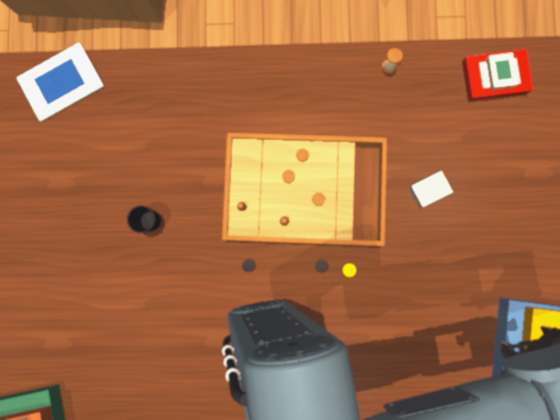

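View pics/scene0.png

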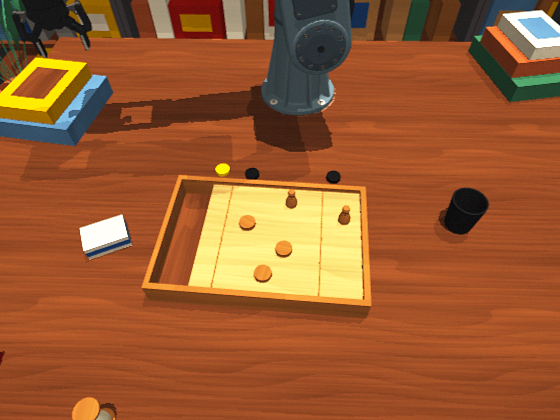

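The top view shows the board with its trough at the right (world -y). The three brown discs are at about (302,155), (288,177) and (319,199). The skittles are at (284,221) and (241,206). The black and yellow look-alikes at (249,266), (321,266) and (349,270) lie off the board on the table. I'll confirm in one enlarged crop.

```bash
python3 - <<'E'
import cv2
im=cv2.imread("pics/top0.png")[125:255,215:395]
cv2.imwrite("pics/crop0.png",cv2.resize(im,None,fx=4.4,fy=4.4,interpolation=cv2.INTER_CUBIC))
E
```

```text
(no output)
```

View pics/crop0.png

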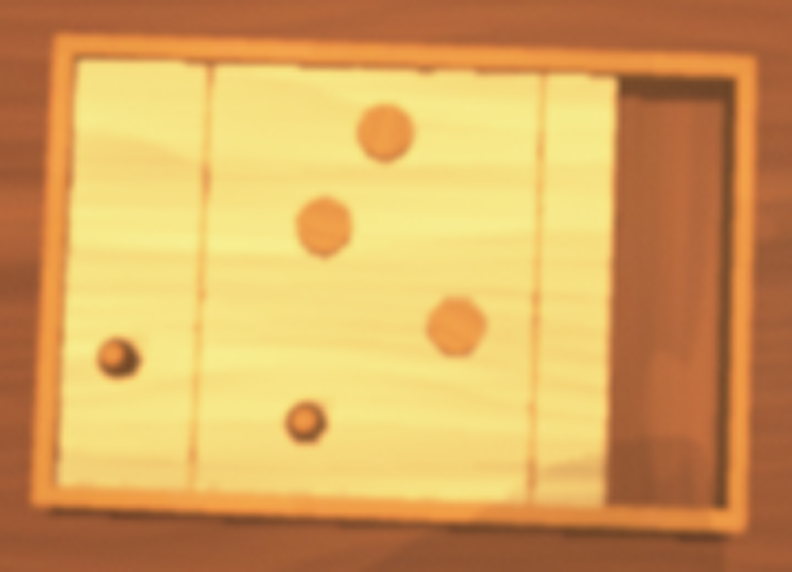

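The crop shows only three plain wooden discs on the deck, at crop (385,132), (324,227) and (456,327). The skittles' feet are at about (307,424) and (121,360). The rail's outer corners are at (55,35), (757,57), (746,532) and (33,505).

```bash
cat > h.py <<'E'
import numpy as np
from bench import ctrl
def ray(name,uv,z):
    c=ctrl.calibration(name);K=c['camera_matrix'];T=c['world_from_camera']
    d=np.linalg.inv(K)@[uv[0],uv[1],1];d=T[:3,:3]@[d[0],-d[1],-d[2]]
    o=T[:3,3];return o+d*(z-o[2])/d[2]
E
python3 - <<'E'
from h import *
from scipy.spatial.transform import Rotation as R
cr=lambda p:(215+(p[0]+.5)/4.4-.5,125+(p[1]+.5)/4.4-.5)
w=np.array([ray('top',cr(p),.057)[:2] for p in[(55,35),(757,57),(746,532),(33,505)]])
b=np.array([(147,192),(147,-245),(-147,-245),(-147,192)])/1e3
bc=b-b.mean(0);wc=w-w.mean(0)
yaw=np.arctan2((bc[:,0]*wc[:,1]-bc[:,1]*wc[:,0]).sum(),(bc*wc).sum())
Rm=np.array([[np.cos(yaw),-np.sin(yaw)],[np.sin(yaw),np.cos(yaw)]])
t=w.mean(0)-Rm@b.mean(0)
print('yaw',yaw,'t',t,'res',((w-t)@Rm-b)*1e3)
P={'edgeT':((618,77),.045),'edgeB':((605,505),.045),'dA':((385,132),.057),'dB':((324,227),.057),'dC':((456,327),.057),'s1':((307,424),.05),'s2':((121,360),.05)}
for k,(p,z) in P.items():
    q=ray('top',cr(p),z)[:2];print(k,q.round(4),((q-t)@Rm*1e3).round(1))
for k,p,z in [('dA',(263,271),.057),('dB',(284,246),.057),('dC',(247,220),.057),('s1 foot',(291,206),.045),('s2',(344,222),.045)]:
    q=ray('scene',p,z)[:2];print('scene',k,q.round(4),((q-t)@Rm*1e3).round(1))
o=ctrl.get_obs()
q=o['eef_rot'];print(q,R.from_quat(np.r_[q[1:],q[0]]).as_matrix().round(4))
E
```

```text
yaw -0.058141700374387664 t [ 0.56487942 -0.04203818] res [[ 0.13086226  0.38694508]
 [ 0.07209329 -0.4293707 ]
 [-0.04355066  0.14034604]
 [-0.15940489 -0.09792042]]
edgeT [ 0.6898 -0.211 ] [ 134.5 -161.4]
edgeB [ 0.4221 -0.1944] [-133.7 -160.4]
dA [ 0.6562 -0.0638] [ 92.4 -16.5]
dB [ 0.5975 -0.0247] [31.5 19.2]
dC [ 0.5333 -0.1048] [-27.8 -64.5]
s1 [ 0.4758 -0.0115] [-90.7  25.3]
s2 [0.5181 0.1034] [-55.1 142.5]
scene dA [ 0.6564 -0.063 ] [ 92.6 -15.6]
scene dB [ 0.5971 -0.0233] [31.1 20.6]
scene dC [ 0.5331 -0.105 ] [-28.1 -64.7]
scene s1 foot [ 0.4827 -0.0109] [-83.8  26.4]
scene s2 [0.5241 0.1055] [-49.3 144.9]
[-7.84704030e-04  9.84568963e-01  1.74995260e-01  2.17092012e-05] [[ 9.388e-01  3.446e-01 -2.000e-04]
 [ 3.446e-01 -9.388e-01  1.600e-03]
 [ 3.000e-04 -1.500e-03 -1.000e+00]]
```

```bash
cat >> h.py <<'E'
from scipy.spatial.transform import Rotation as R
YAW=-0.0581;T0=np.array([.5649,-.0420])
def plan(*targets):
    o=ctrl.get_obs();q=o['eef_rot'];r=R.from_quat(np.r_[q[1:],q[0]])
    c,s=np.cos(YAW),np.sin(YAW);B=np.array([[c,-s],[s,c]])
    # tool y along board +x, z down -> tool x along board +y
    G=R.from_matrix(np.column_stack([[-s,c,0],[c,s,0],[0,0,-1]]))
    print('t',round(o['time_s'],2),'board',(B.T@(o['eef_pos'][:2]-T0)*1e3).round(1),'z',o['eef_pos'][2].round(4),'F',np.round(o['wrist_force'],1),'open',round(o['opening'],3))
    print('dr',(np.degrees((r.inv()*G).as_rotvec())/6).round(2))
    for x,y,z in targets:
        w=np.r_[T0+B@(np.array([x,y])/1e3),z/1e3]
        print((x,y,z),(r.inv().apply(w-o['eef_pos'])*100).round(2))
E
python3 -c "
from h import *
plan((92.5,30,160))"
```

```text
t 0.1 board [-337.3 -517.8] z 0.2495 F [-0.2  1.   0.3] open 0.997
dr [-1.000e-02 -1.000e-02 -1.109e+01]
(92.5, 30, 160) [ 61.25 -33.1    9.02]
```

Request:
{"api": "send_rows", "payload": {"dr": [[0,0,-1.5],[0,0,-3],[0,0,-4.5],[0,0,-6],[0,0,-7.5],[0,0,-9],[0,0,-10],[0,0,-11.1]], "xyz": [[4,-2,0],[9,-5,0],[14,-8,1],[19,-10.5,1],[24,-13,2],[29,-15.5,2],[34,-18.5,3],[39,-21,3]], "jaw": [24,24,24,24,24,24,24,24]}}

```text
time_s: 1.1
eef_pos: [0.4922, -0.2061, 0.2192]
eef_rot: [-0.001, 0.726, 0.688, -0.0]
wrist_force: [0.7, 0.4, 0.0]
opening: 0.236
grasp_force: 0.0
```

```bash
python3 -c "
from h import *
plan((92.5,30,160),(92.5,30,100))"
```

```text
t 1.1 board [ -63.  -168.1] z 0.2192 F [0.7 0.4 0. ] open 0.236
dr [-0.02 -0.01  0.05]
(92.5, 30, 160) [19.72 15.67  5.91]
(92.5, 30, 100) [19.71 15.68 11.91]
```

Request:
{"api": "send_rows", "payload": {"dr": [[0,0,0.05],[0,0,0.05],[0,0,0.05],[0,0,0.05],[0,0,0.05],[0,0,0.05],[0,0,0.05],[0,0,0.05]], "xyz": [[4,3,1],[8,6,2],[12,9,3],[16,12,4],[19.7,15.7,6],[19.7,15.7,9],[19.7,15.7,11.9],[19.7,15.7,11.9]], "jaw": [24,24,24,24,24,24,24,24]}}

```text
time_s: 2.1
eef_pos: [0.6573, -0.0197, 0.0977]
eef_rot: [-0.003, 0.729, 0.685, -0.002]
wrist_force: [-0.5, 0.3, 0.6]
opening: 0.241
grasp_force: 0.0
```

```bash
python3 - <<'E'
from h import *
import cv2
plan((92.5,30,68),(92.5,-165,68))
cv2.imwrite("pics/w1.png",ctrl.camera("wrist")[:,:,::-1])
E
```

```text
t 2.1 board [90.9 27.6] z 0.0977 F [-0.5  0.3  0.6] open 0.241
dr [-0.07 -0.01 -0.03]
(92.5, 30, 68) [0.24 0.18 2.97]
(92.5, -165, 68) [-19.26   0.25   2.95]
```

View pics/w1.png

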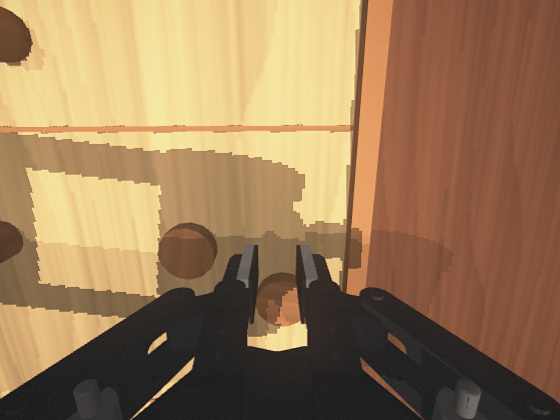

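The wrist view shows disc A at (282,298), centred just in front of the finger gap (about x=277). Disc B is at (188,250) and the right rail is clear of the fingers. Next I lower the fingers behind disc A.

Request:
{"api": "send_rows", "payload": {"dr": [[0,0,0],[0,0,0],[0,0,0],[0,0,0],[0,0,0],[0,0,0],[0,0,0],[0,0,0]], "xyz": [[0.2,0.2,0.5],[0.2,0.2,1],[0.2,0.2,1.5],[0.2,0.2,2],[0.2,0.2,2.3],[0.2,0.2,2.6],[0.2,0.2,2.8],[0.2,0.2,2.8]], "jaw": [24,24,24,24,24,24,24,24]}}

```text
time_s: 3.15
eef_pos: [0.6618, -0.0186, 0.0731]
eef_rot: [-0.0, 0.729, 0.685, -0.0]
wrist_force: [-0.2, -0.6, -0.3]
opening: 0.241
grasp_force: 0.0
```

```bash
python3 - <<'E'
from h import *
plan((92.5,30,68),(92.5,-165,68))
E
```

```text
t 3.15 board [95.4 29. ] z 0.0731 F [-0.2 -0.6 -0.3] open 0.241
dr [-0.   -0.   -0.04]
(92.5, 30, 68) [ 0.1  -0.29  0.51]
(92.5, -165, 68) [-19.4   -0.22   0.51]
```

Request:
{"api": "send_rows", "payload": {"dr": [[0,0,0],[0,0,0],[0,0,0],[0,0,0],[0,0,0],[0,0,0],[0,0,0],[0,0,0]], "xyz": [[0,-0.3,0.3],[0,-0.3,0.5],[-0.7,-0.3,0.5],[-1.6,-0.3,0.5],[-3,-0.3,0.5],[-4.5,-0.3,0.5],[-6,-0.3,0.5],[-7.5,-0.3,0.5]], "jaw": [24,24,24,24,24,24,24,24]}}

```text
time_s: 4.15
eef_pos: [0.6542, -0.0946, 0.0683]
eef_rot: [0.0, 0.729, 0.685, 0.0]
wrist_force: [0.3, -0.2, 0.4]
opening: 0.242
grasp_force: 0.1
```

```bash
python3 - <<'E'
from h import *
plan((92.5,-165,68))
E
```

```text
t 4.15 board [ 92.2 -47.3] z 0.0683 F [ 0.3 -0.2  0.4] open 0.242
dr [ 0.    0.   -0.04]
(92.5, -165, 68) [-11.77   0.08   0.03]
```

Request:
{"api": "send_rows", "payload": {"dr": [[0,0,0],[0,0,0],[0,0,0],[0,0,0],[0,0,0],[0,0,0],[0,0,0],[0,0,0]], "xyz": [[-1.5,0.1,0],[-3,0.1,0],[-4.5,0.1,0],[-6,0.1,0],[-7.5,0.1,0],[-9,0.1,0],[-10.5,0.1,0],[-12,0.1,0]], "jaw": [24,24,24,24,24,24,24,24]}}

```text
time_s: 5.15
eef_pos: [0.6478, -0.2141, 0.0682]
eef_rot: [-0.0, 0.729, 0.685, -0.0]
wrist_force: [0.3, 1.1, -1.6]
opening: 0.241
grasp_force: 0.0
```

```bash
python3 - <<'E'
from h import *
plan((92.5,-165,68),(92.5,-165,125),(31,64,125),(31,64,68))
E
```

```text
t 5.15 board [  92.7 -167. ] z 0.0682 F [ 0.3  1.1 -1.6] open 0.241
dr [-0.   -0.   -0.04]
(92.5, -165, 68) [ 0.2  -0.02  0.02]
(92.5, -165, 125) [ 0.2  -0.02 -5.68]
(31, 64, 125) [23.08 -6.26 -5.67]
(31, 64, 68) [23.08 -6.26  0.03]
```

Request:
{"api": "send_rows", "payload": {"dr": [[0,0,0],[0,0,0],[0,0,0],[0,0,0],[0,0,0],[0,0,0],[0,0,0],[0,0,0]], "xyz": [[0.3,0,-2],[0.5,0,-4],[3,-0.5,-5.7],[8,-2,-5.7],[13,-3.5,-5.7],[18,-5,-5.7],[23,-6.3,-5.7],[23,-6.3,-5.7]], "jaw": [24,24,24,24,24,24,24,24]}}

```text
time_s: 6.15
eef_pos: [0.5987, 0.0248, 0.1272]
eef_rot: [0.0, 0.727, 0.687, 0.001]
wrist_force: [-0.5, 0.2, -1.0]
opening: 0.24
grasp_force: 0.0
```

```bash
python3 - <<'E'
from h import *
import cv2
plan((31,64,68))
cv2.imwrite("pics/s2.png",ctrl.camera("scene")[:,:,::-1])
E
```

```text
t 6.15 board [29.9 68.6] z 0.1272 F [-0.5  0.2 -1. ] open 0.24
dr [ 0.01 -0.01  0.02]
(31, 64, 68) [-0.47  0.1   5.92]
```

View pics/s2.png

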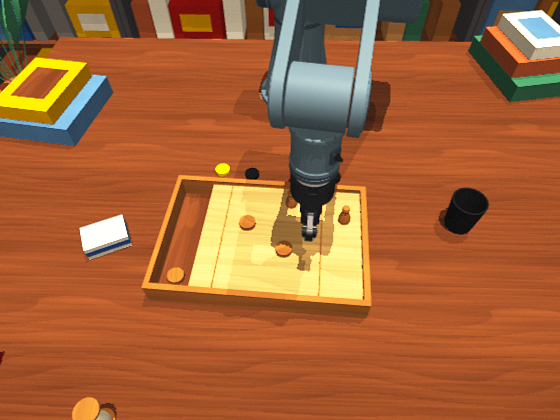

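Disc A lies flat in the trough at (175,274). The other two discs at (247,222) and (284,248) and both skittles have not moved. Disc B is next.

Request:
{"api": "send_rows", "payload": {"dr": [[0,0,0],[0,0,0],[0,0,0],[0,0,0],[0,0,0],[0,0,0],[0,0,0],[0,0,0]], "xyz": [[-0.2,0.1,1],[-0.4,0.1,2],[-0.4,0.1,3],[-0.4,0.1,4],[-0.4,0.1,5],[-0.4,0.1,5.4],[-0.4,0.1,5.7],[-0.4,0.1,5.7]], "jaw": [24,24,24,24,24,24,24,24]}}

```text
time_s: 7.2
eef_pos: [0.6, 0.0164, 0.0683]
eef_rot: [0.0, 0.729, 0.685, 0.0]
wrist_force: [0.2, 0.5, -0.1]
opening: 0.238
grasp_force: 0.0
```

```bash
python3 - <<'E'
from h import *
plan((31.3,64,68),(31.3,-165,68))
E
```

```text
t 7.2 board [31.7 60.3] z 0.0683 F [ 0.2  0.5 -0.1] open 0.238
dr [ 0.    0.   -0.03]
(31.3, 64, 68) [ 0.37 -0.04  0.03]
(31.3, -165, 68) [-22.53   0.04   0.03]
```

Request:
{"api": "send_rows", "payload": {"dr": [[0,0,0],[0,0,0],[0,0,0],[0,0,0],[0,0,0],[0,0,0],[0,0,0],[0,0,0]], "xyz": [[-0.7,0,0],[-1.5,0,0],[-2.5,0,0],[-4,0,0],[-5.5,0,0],[-7,0,0],[-8.5,0,0],[-10.5,0,0]], "jaw": [24,24,24,24,24,24,24,24]}}

```text
time_s: 8.2
eef_pos: [0.5933, -0.0895, 0.0683]
eef_rot: [-0.0, 0.729, 0.685, -0.0]
wrist_force: [-0.3, -1.0, -0.1]
opening: 0.246
grasp_force: 0.1
```

Request:
{"api": "send_rows", "payload": {"dr": [[0,0,0],[0,0,0],[0,0,0],[0,0,0],[0,0,0],[0,0,0],[0,0,0],[0,0,0]], "xyz": [[-1.5,0,0],[-3,0,0],[-4.5,0,0],[-6,0,0],[-7.5,0,0],[-9,0,0],[-10.5,0,0],[-12,0,0]], "jaw": [24,24,24,24,24,24,24,24]}}

```text
time_s: 9.2
eef_pos: [0.586, -0.2093, 0.0683]
eef_rot: [0.0, 0.729, 0.685, -0.0]
wrist_force: [0.3, 0.3, 0.2]
opening: 0.24
grasp_force: 0.0
```

```bash
python3 - <<'E'
from h import *
plan((31.3,-165,125),(-28,-19,125),(-28,-19,68))
E
```

```text
t 9.2 board [  30.8 -165.8] z 0.0683 F [0.3 0.3 0.2] open 0.24
dr [ 0.    0.   -0.04]
(31.3, -165, 125) [ 0.08  0.05 -5.67]
(-28, -19, 125) [14.66 -5.93 -5.67]
(-28, -19, 68) [14.66 -5.93  0.03]
```

Request:
{"api": "send_rows", "payload": {"dr": [[0,0,0],[0,0,0],[0,0,0],[0,0,0],[0,0,0],[0,0,0],[0,0,0],[0,0,0]], "xyz": [[0.3,0,-2],[0.5,0,-4],[2,-1,-5.7],[5,-2.5,-5.7],[9,-4,-5.7],[12,-5,-5.7],[14.7,-5.9,-5.7],[14.7,-5.9,-5.7]], "jaw": [24,24,24,24,24,24,24,24]}}

```text
time_s: 10.2
eef_pos: [0.5363, -0.0556, 0.1269]
eef_rot: [0.001, 0.727, 0.686, 0.0]
wrist_force: [-0.4, -0.4, 0.2]
opening: 0.24
grasp_force: 0.0
```

```bash
python3 - <<'E'
from h import *
import cv2
plan((-28,-19,68))
cv2.imwrite("pics/s3.png",ctrl.camera("scene")[:,:,::-1])
E
```

```text
t 10.2 board [-27.8 -15.3] z 0.1269 F [-0.4 -0.4  0.2] open 0.24
dr [ 0.01  0.   -0.  ]
(-28, -19, 68) [-0.37 -0.03  5.89]
```

View pics/s3.png

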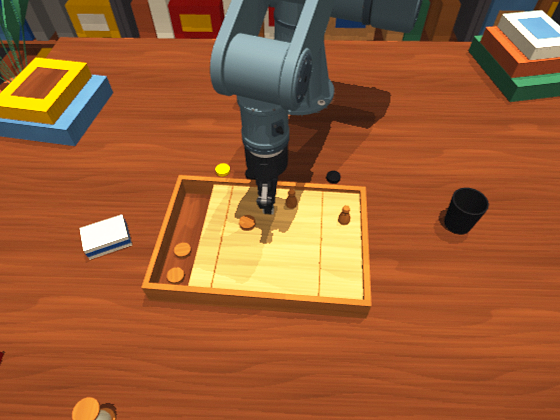

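Discs A and B lie in the trough at (175,274) and (182,250). Disc C is at (247,222), just ahead of the fingers, and both skittles are still standing.

Request:
{"api": "send_rows", "payload": {"dr": [[0,0,0],[0,0,0],[0,0,0],[0,0,0],[0,0,0],[0,0,0],[0,0,0],[0,0,0]], "xyz": [[0,0,1],[0,0,2],[0,0,3],[0,0,4],[0,0,5],[0,0,5.4],[0,0,5.7],[0,0,5.7]], "jaw": [24,24,24,24,24,24,24,24]}}

```text
time_s: 11.25
eef_pos: [0.5363, -0.0579, 0.0683]
eef_rot: [0.0, 0.729, 0.685, 0.0]
wrist_force: [0.0, 0.3, -0.1]
opening: 0.24
grasp_force: 0.0
```

```bash
python3 - <<'E'
from h import *
plan((-28,-165,68))
E
```

```text
t 11.25 board [-27.6 -17.5] z 0.0683 F [ 0.   0.3 -0.1] open 0.24
dr [ 0.    0.   -0.03]
(-28, -165, 68) [-14.75   0.02   0.03]
```

Request:
{"api": "send_rows", "payload": {"dr": [[0,0,0],[0,0,0],[0,0,0],[0,0,0],[0,0,0],[0,0,0],[0,0,0],[0,0,0]], "xyz": [[-0.5,0,0],[-1,0,0],[-1.5,0,0],[-2.2,0,0],[-3,0,0],[-4,0,0],[-5,0,0],[-6,0,0]], "jaw": [24,24,24,24,24,24,24,24]}}

```text
time_s: 12.25
eef_pos: [0.5325, -0.1186, 0.0683]
eef_rot: [0.0, 0.729, 0.685, -0.0]
wrist_force: [0.8, 0.3, 0.7]
opening: 0.243
grasp_force: 0.1
```

Request:
{"api": "send_rows", "payload": {"dr": [[0,0,0],[0,0,0],[0,0,0],[0,0,0],[0,0,0],[0,0,0],[0,0,0],[0,0,0]], "xyz": [[-1,0,0],[-2,0,0],[-3,0,0],[-4.3,0,0],[-5.5,0,0],[-6.7,0,0],[-8,0,0],[-9,0,0]], "jaw": [24,24,24,24,24,24,24,24]}}

```text
time_s: 13.25
eef_pos: [0.5269, -0.2086, 0.0683]
eef_rot: [0.0, 0.729, 0.685, -0.0]
wrist_force: [0.0, 0.2, -0.2]
opening: 0.238
grasp_force: 0.0
```

Request:
{"api": "send_rows", "payload": {"dr": [[0,0,0],[0,0,0],[0,0,0],[0,0,0],[0,0,0],[0,0,0],[0,0,0],[0,0,0]], "xyz": [[0,0,0],[0.3,0,-2],[0.5,0,-4],[0.5,0,-6],[0.5,0,-9],[0.5,0,-12],[0.5,0,-14],[0.5,0,-14]], "jaw": [24,24,24,24,24,24,24,24]}}

```text
time_s: 14.25
eef_pos: [0.5286, -0.2027, 0.2115]
eef_rot: [0.003, 0.728, 0.685, 0.001]
wrist_force: [0.4, 0.5, -0.1]
opening: 0.241
grasp_force: 0.0
```

```bash
python3 - <<'E'
from h import *
import cv2
plan()
cv2.imwrite("pics/s4.png",ctrl.camera("scene")[:,:,::-1])
E
```

```text
t 14.25 board [ -26.9 -162.5] z 0.2115 F [ 0.4  0.5 -0.1] open 0.241
dr [ 0.04  0.02 -0.03]
```

View pics/s4.png

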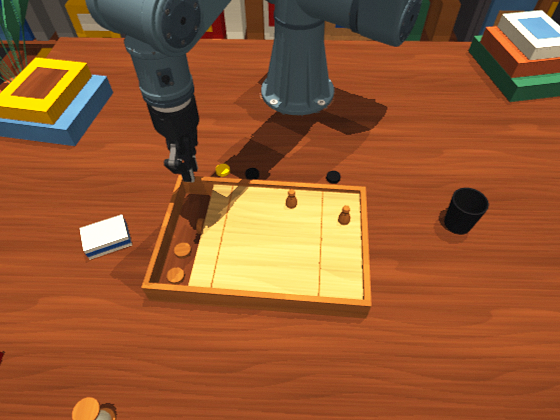

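The deck is clear of discs and the skittles stand at (291,200) and (345,215). Discs A and B are in the trough, but the arm's shadow hides disc C's landing spot near (190,225). I'll move aside and look again.

Request:
{"api": "send_rows", "payload": {"dr": [[0,0,0],[0,0,0],[0,0,0],[0,0,0],[0,0,0],[0,0,0],[0,0,0],[0,0,0]], "xyz": [[-3,0,-1],[-7,-2,-2],[-11,-4,-3],[-15,-6,-3],[-19,-8,-3],[-22,-10,-3],[-24,-11,-3],[-24,-11,-3]], "jaw": [24,24,24,24,24,24,24,24]}}

```text
time_s: 15.3
eef_pos: [0.402, -0.4359, 0.2375]
eef_rot: [-0.001, 0.729, 0.684, 0.0]
wrist_force: [-0.1, 1.1, 1.1]
opening: 0.243
grasp_force: 0.0
```

```bash
python3 - <<'E'
from h import *
import cv2
plan()
a=ctrl.camera("scene")[150:320,60:380,::-1];b=ctrl.camera("top")[120:290,120:440,::-1]
cv2.imwrite("pics/s5.png",cv2.resize(np.vstack([a,b]),None,fx=1.75,fy=1.75,interpolation=cv2.INTER_CUBIC))
E
```

```text
t 15.3 board [-139.7 -402.7] z 0.2375 F [-0.1  1.1  1.1] open 0.243
dr [-0.01 -0.01 -0.05]
```

View pics/s5.png

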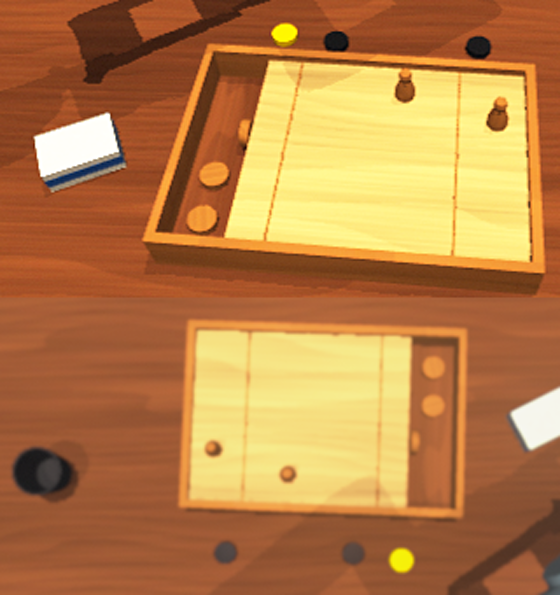

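Disc C is in the trough but stands on edge against the deck face, at crop (245,135) in the upper view and (415,441) in the lower one. The other two discs lie flat. I'll gently topple disc C so it rests clearly in the trough, pushing with shut fingers only.

```bash
python3 - <<'E'
from h import *
c,s=np.cos(YAW),np.sin(YAW);B=np.array([[c,-s],[s,c]])
for n,p,z in [('top',(120+415/1.75,120+441/1.75-170),.041),('top',(120+411/1.75,120+441/1.75-170),.045),('top',(120+419/1.75,120+441/1.75-170),.041),('scene',(60+246/1.75,150+122/1.75),.041)]:
    print(n,(B.T@(ray(n,p,z)[:2]-T0)*1e3).round(1))
plan((-29,-175,130))
E
```

```text
top [ -30.9 -171.9]
top [ -31.5 -165.2]
top [ -30.7 -178.2]
scene [ -31.7 -170. ]
t 15.4 board [-138.7 -401.2] z 0.2378 F [ 0.1 -1.2  1. ] open 0.24
dr [-0.   -0.01 -0.03]
(-29, -175, 130) [22.64 10.89 10.81]
```

Request:
{"api": "send_rows", "payload": {"dr": [[0,0,0],[0,0,0],[0,0,0],[0,0,0],[0,0,0],[0,0,0],[0,0,0],[0,0,0]], "xyz": [[4,2,0],[8,4,1],[12,6,3],[16,8,5],[20,9.5,7],[22.6,10.7,9.5],[22.6,10.7,10.8],[22.6,10.7,10.8]], "jaw": [0,0,0,0,0,0,0,0]}}

```text
time_s: 16.4
eef_pos: [0.5229, -0.2155, 0.1294]
eef_rot: [-0.001, 0.728, 0.685, -0.0]
wrist_force: [-1.1, 0.3, 0.1]
opening: 0.003
grasp_force: 0.0
```

```bash
python3 - <<'E'
from h import *
plan((-31,-174,68),(-31,-174,61))
E
```

```text
t 16.4 board [ -31.8 -175.7] z 0.1294 F [-1.1  0.3  0.1] open 0.003
dr [-0.02 -0.01 -0.02]
(-31, -174, 68) [0.16 0.09 6.14]
(-31, -174, 61) [0.16 0.09 6.84]
```

Descend to just above the rim, then check the settled pose.

Request:
{"api": "send_rows", "payload": {"dr": [[0,0,0],[0,0,0],[0,0,0],[0,0,0],[0,0,0],[0,0,0],[0,0,0],[0,0,0]], "xyz": [[0,0,1],[0,0,2],[0,0,3.5],[0,0,4.5],[0,0,5.5],[0,0,6],[0,0,6.2],[0,0,6.2]], "jaw": [0,0,0,0,0,0,0,0]}}

```text
time_s: 17.4
eef_pos: [0.5236, -0.2165, 0.0684]
eef_rot: [0.0, 0.729, 0.685, 0.0]
wrist_force: [0.2, 0.0, -0.1]
opening: -0.0
grasp_force: 0.0
```

```bash
python3 - <<'E'
from h import *
plan((-31,-174,66),(-31,-174,61))
E
```

```text
t 17.4 board [ -31.1 -176.6] z 0.0684 F [ 0.2  0.  -0.1] open -0.0
dr [ 0.    0.   -0.04]
(-31, -174, 66) [0.26 0.01 0.24]
(-31, -174, 61) [0.26 0.01 0.74]
```

Request:
{"api": "send_rows", "payload": {"dr": [[0,0,0],[0,0,0],[0,0,0],[0,0,0],[0,0,0],[0,0,0],[0,0,0],[0,0,0]], "xyz": [[0.2,0,0.2],[0.2,0,0.5],[0.1,0,0.7],[-0.4,0,0.8],[-0.9,0,0.9],[-1.4,0,0.9],[-1.9,0,0.9],[-2.4,0,0.9]], "jaw": [0,0,0,0,0,0,0,0]}}

```text
time_s: 18.4
eef_pos: [0.5218, -0.2407, 0.0591]
eef_rot: [-0.0, 0.729, 0.685, -0.0]
wrist_force: [0.6, 0.4, 0.7]
opening: -0.002
grasp_force: 0.0
```

```bash
python3 - <<'E'
from h import *
import cv2
plan((-31,-174,66))
cv2.imwrite("pics/w6.png",cv2.resize(np.hstack([ctrl.camera("wrist")[:,:,::-1],ctrl.camera("scene")[:,:,::-1]]),(800,300)))
E
```

```text
t 18.4 board [ -31.5 -200.8] z 0.0591 F [0.6 0.4 0.7] open -0.002
dr [-0.   -0.   -0.04]
(-31, -174, 66) [ 2.68  0.04 -0.69]
```

View pics/w6.png

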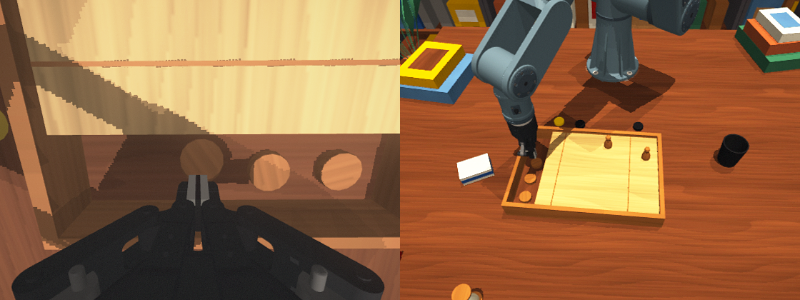

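Disc C now shows as a full round at (202,160) in the trough, beside the other two at (270,172) and (338,170). I'll raise the arm and move clear.

Request:
{"api": "send_rows", "payload": {"dr": [[0,0,0],[0,0,0],[0,0,0],[0,0,0],[0,0,0],[0,0,0],[0,0,0],[0,0,0]], "xyz": [[0,0,-1.5],[0,0,-4],[0,0,-8],[0,0,-12],[-3,-2,-16],[-8,-4,-17],[-13,-7,-17],[-18,-10,-17]], "jaw": [0,0,0,0,0,0,0,0]}}

```text
time_s: 19.5
eef_pos: [0.4103, -0.415, 0.231]
eef_rot: [0.001, 0.728, 0.685, -0.0]
wrist_force: [0.6, -0.3, 1.3]
opening: -0.004
grasp_force: 0.0
```

```bash
python3 - <<'E'
from h import *
import cv2
plan()
a=ctrl.camera("scene")[150:320,60:380,::-1];b=ctrl.camera("top")[120:290,120:440,::-1]
cv2.imwrite("pics/s7.png",cv2.resize(np.vstack([a,b]),None,fx=1.75,fy=1.75,interpolation=cv2.INTER_CUBIC))
E
```

```text
t 19.5 board [-132.7 -381.4] z 0.231 F [ 0.6 -0.3  1.3] open -0.004
dr [ 0.01  0.02 -0.03]
```

View pics/s7.png

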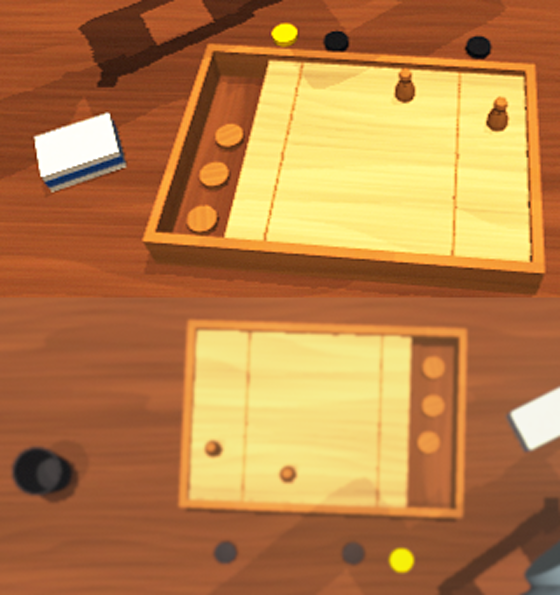

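All three discs lie flat in the trough at (229,135), (214,174) and (202,218). The skittles, cup, card box and look-alikes have not moved.

```bash
python3 -c "
from bench import ctrl
print(ctrl.hand_in())"
```

```text
the job is handed in; nothing more can be done
None
```

I pushed all three discs over the open edge and they lie flat in the trough; the skittles, dice cup, card box and look-alikes were not moved, and the job is handed in at about 20 s.

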